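# Flip the bicycle kickstand down and hold the frame upright

## Robot

A 6-joint arm with a two-finger parallel gripper is mounted at the origin on a cart in front of the work surface, level with it; the furniture and walls round the work are solid. World frame = base frame: x ahead of the robot, y to its left, z up, the work surface at z = 0. Lengths are in m, angles in rad, forces in N, time in s.
With the tool pointing down it reaches from about 0.25 to 0.775 m from the base axis. Payload 4 kg.
Tool frame: the origin (TCP) lies at the very end of the fingers, on their centre line; the grasp point (between the pads) lies 19 mm behind it; z points along the fingers, x is the direction in which the jaws open and shut, and the axes are right-handed (so a half turn about z gives the same grasp; the last joint's range is limited). The gripper opens to 94 mm and grips with 3 to 60 N. Pads are 16 mm wide; open, the fingers measure 119 mm over their backs; the gripper's body (75 mm by 177 mm) begins 78 mm behind the grasp point.
Start: joints at [1.08, 0.087, 1.371, -0, 1.684, -0.103], TCP at [0.208, 0.509, 0.206] pointing down, gripper open.
Joint ranges: [-3.1, 3.1], [-0.76, 2.03], [0.27, 2.55], [-1.08, 4.22], [0.17, 2.65], [-2.57, 2.57]. Speed limits (rad/s): [2.79, 2.79, 3.14, 3.14, 3.14, 3.14].

## Interface

Orientations are given as [roll, pitch, yaw] about the fixed x, y, z axes, in that order (R = Rz(yaw) Ry(pitch) Rx(roll)).
In Python, from bench import robot, cams, ticket gives the robot as it stands.
- The arm moves only by the tool jog_arm, never from a script. Its argument "series" is a list of rows, each an object of numbers: "x", "y", "z": the shift along the tool's x, y, z in m; "rx", "ry", "rz": the turn, a rotation vector about the tool's x, y, z in degrees. A call has 1 to 12 rows; each row shifts and turns the pose as measured when the row begins, along the tool's axes as they then stand; what a row does not reach is not made up. A row lasts 1/12 s, in which the tool goes at most 41.7 mm and 7.16 degrees, less where a joint would pass 70% of its speed; a pose out of reach is approached as far as the arm can. A call with a gripper value outside its range is refused whole. "claw" is the opening, from 0 (shut) to 1 (fully open), set as the call begins (left out, the last holds). The fingers move at their own pace and stop on an object; the grip force is fixed at half the most. Time passes only in rows, so rows that do not move let the fingers close. It gives the time, the measured TCP pose, the force and the opening at its end, in the units of the state.
- robot.get_obs(): the state, without advancing time (a new reading comes with each control period).
- cams.snapshot(name): name is "side" or "top"; returns a dict with "img" (384x512x3 uint8, red, green, blue), "mtx" (3x3 intrinsics, pixels), "k1" (the pictures are not rectified: a ray, as slopes to the right and down, at radius r is drawn at 1 + k1 r^2 times it, then the intrinsics apply), "origin" and "attitude" of the camera in the world. Camera axes: x right, y down, z forward; pixel columns grow to the right and rows downward; lengths in m; the calibration is good to about 2 mm. A picture is of the moment at which its call begins. There is no depth.
- ticket.close_job(): hands the job in, once; it reports no verdict.
Trained networks look in a picture, given as the dict that the camera call returned (one of the last four; its "shot" number tells which), for a name from the list of things; names that differ only in an ending like _2 or _b are one class to them, and where a whole thing is asked for, a point or a joint stands for the part that bears it (a point fixed in the world has none). Each returns a list of dicts, best first, with "p" (0 to 1); they miss things now and then, are a little off and sometimes report something else, mostly with a low value. They report only what shows in the picture. A call takes as long as a camera call.
- cams.look_for(thing, picture): "bbox" ([left, top, width, height] in pixels, round what is visible of it).
The state is a dict: "time": time; "joint_positions": joint angles; "qvel": joint speeds; "joint_torque": joint torques, N m; "tool_pos": TCP position; "ee_rot": TCP orientation; "wrist_force": force on the tool from outside, world axes, zero at the start; "wrist_torque": the same for the moment, N m; "width": finger opening in m.
Only numpy, scipy, OpenCV 4.12 (cv2) and the standard library are available. Lean on these libraries where they do the work, as an engineer would, in place of code of your own. Each camera call takes 0.05 s, during which the arm holds its last target.

## Task

The rear end of a small bicycle leans over on its rocking stand with its newly fitted kickstand folded back. First, while the frame still leans on its rest, flip the kickstand past its spring's dead centre so that it snaps fully down; then take the frame by its top bar, bring it upright and keep holding it upright so that the length of the leg can be checked: the frame falls back if let go, so finish while still holding it. Leave the tools lying around where they are.

Things in the scene. Friction and masses are not known exactly. Their poses are not given: they have to be found in the camera images.
- base: fixed plywood plate, 200 x 300 x 18 mm, that carries the rocking stand; origin on the table surface under the rocking axis. Its y axis runs along the bicycle towards the rear (parallel to the rocking axis), -x is the kickstand's side (towards the robot), +x the side to which the frame leans. The plate reaches from x -60 to +140 mm and y -150 to +150 mm. On it at x 78, y 130 mm stands a padded rest post, 66 mm high
- rear_frame: grey rear end of a small bicycle frame with hub, chainring and one pedal, about 1.1 kg, fixed to the rocker shaft; origin on the rocking axis, 45 mm above the table, at the base's x = y = 0; axes as the base's when upright. Its chainring side is heavy: it always falls to +x when released and takes about 0.7 to 1.4 N, sideways at the top bar, to keep upright
- rocker (a joint): lean of the frame about the rocking axis (the base's y axis), rad: 0 upright, positive leaning to the base's +x, 0.35 resting on the post (start), -0.13 at the other stop. Turns freely
- kickstand (a joint): angle of the kickstand, rad: 0 folded back (start), 1.75 fully down at its stop. Its spring holds it folded below about 0.8, and snaps it down by itself from about 0.9 on; a push of 2 to 4 N on the foot is needed until then. It turns about an axis parallel to the frame's x axis through point kick_pivot
- bar_grip (a point): middle of the free part of the top bar, a round tube of 28 mm diameter parallel to the frame's y axis; 202 mm from the rocking axis, 247 mm above the table when upright; the bar is free for 45 mm to the front of this point and 30 mm to the rear, where the seat tube stands some 22 mm higher than the bar
- bar_pivot (a point): point of the rocking axis straight below bar_grip when the frame is upright (same place along the axis), 45 mm above the table
- kick_pivot (a point): pivot of the kickstand, at x -80, y -20, z 90 mm in the frame's axes
- kick_foot (a point): middle of the kickstand's black rubber foot, 24 mm wide (along the pivot axis), 40 mm long and 13 mm thick, 102 mm from kick_pivot along a round steel leg of 13 mm diameter. Folded, the leg points to the rear (frame's +y) and 0.15 rad up; down, it points along the frame's -z and ends 13 mm above the table when the frame is upright
- spanner: loose flat spanner, 31 x 158 x 6 mm, lying on the base on the leaning side; leave it alone
- bolt: loose bolt, 17 x 20 x 51 mm, standing on its head on the base; leave it alone
- tape_rule: loose tape measure, 38 x 77 x 63 mm, behind the stand; leave it alone
- block: loose grey sanding block, 63 x 105 x 36 mm, front left; leave it alone
- bits: loose flat white box, 52 x 87 x 20 mm, front right; leave it alone
- float: loose wooden float with a handle, 115 x 250 x 69 mm, right of the stand; leave it alone

How it is judged:
By the outcome, as a careful person would: the job done as asked, in the order asked, and still so for the second after the job is handed in, while the arm keeps its last pose, push and grip.
It also fails if it takes over 51 s, if anything falls off the work surface, if the arm or the gripper's body presses on something with over 40 N, if the wrist force passes 120 N, or if a joint passes its speed limit or range.

## Working session

There is one attempt and no reset: what is moved stays moved. The work goes in short steps, Python scripts to look and compute and a tool call to move; the robot and the scene stay as the last step left them, time stands still between calls to the robot, and variables do not carry over. Pictures are saved under pics/ and viewed, and the job is handed in when it is done.

Besides the shell and the picture viewer there is one more tool, called after "Request:" in YAML: its name, and indented under it one key for each argument. jog_arm: Moves the arm, as the interface text tells. Its arguments: {"type":"object","properties":{"series":{"type":"array","items":{"type":"object","properties":{"x":{"type":"number"},"y":{"type":"number"},"z":{"type":"number"},"rx":{"type":"number"},"ry":{"type":"number"},"rz":{"type":"number"}}}},"claw":{"type":"number"}},"required":["series"]}

```bash
mkdir -p pics; ls
cat > h.py <<'E'
from bench import robot,cams,ticket
import numpy as np,cv2
from scipy.spatial.transform import Rotation as R
def snap(n,f):
    s=cams.snapshot(n); cv2.imwrite('pics/'+f,cv2.cvtColor(s['img'],cv2.COLOR_RGB2BGR)); return s
E
python3 - <<'E'
from h import *
for n in ['side','top']:
    s=snap(n,n+'1.png'); print(n,s['mtx'],s['k1'],s['origin'],s['attitude'],s['shot'])
    for t in ['base','rear_frame','kick_foot','kickstand','bar_grip','kick_pivot','spanner','bolt','tape_rule','block','bits','float']:
        print(t,[(d['bbox'],round(d['p'],2)) for d in cams.look_for(t,s)[:2]])
o=robot.get_obs();print(o)
E
```

```text
pics
side [[362.60468718   0.         257.28713775]
 [  0.         362.60468718 193.00467997]
 [  0.           0.           1.        ]] 0.025764629356269105 [1.50639943 0.23636568 0.87284574] [-2.18728543 -0.01884491  1.94174652] 1
base [([213.2, 167.0, 107.9, 109.5], 0.94)]
rear_frame [([212.5, 166.3, 107.6, 84.5], 0.61)]
kick_foot [([276.6, 188.5, 38.5, 16.1], 0.52)]
kickstand [([272.6, 190.2, 36.7, 12.1], 0.48), ([214.8, 169.0, 103.6, 77.7], 0.41)]
bar_grip [([216.6, 167.7, 103.3, 83.1], 0.8), ([244.8, 258.4, 25.9, 27.1], 0.49)]
kick_pivot [([217.2, 166.0, 102.3, 83.3], 0.98)]
spanner [([243.1, 239.2, 42.6, 24.0], 0.49)]
bolt [([225.9, 221.9, 6.7, 17.1], 0.39)]
tape_rule [([247.4, 260.1, 22.5, 25.4], 0.95)]
block [([340.3, 202.9, 16.7, 20.5], 0.6), ([275.0, 188.2, 40.5, 14.6], 0.51)]
bits [([243.1, 258.2, 27.5, 28.6], 0.75)]
float [([163.6, 190.0, 48.2, 46.3], 0.83), ([243.5, 259.5, 26.8, 25.6], 0.17)]
top [[450.82284351   0.         251.58100118]
 [  0.         450.82284351 199.38868473]
 [  0.           0.           1.        ]] -0.1035621735635552 [ 0.34857004 -0.11996782  1.6
[... 590 characters left out ...]
.85)]
{'time': 1.3, 'joint_positions': array([ 1.07991435e+00,  8.71854555e-02,  1.37070505e+00,  1.72544361e-05,
        1.68359609e+00, -1.03110173e-01]), 'qvel': array([ 4.86671876e-05, -5.15220628e-04, -1.06722477e-03,  4.27291159e-04,
       -5.50781222e-06,  1.50938172e-03]), 'joint_torque': array([-2.56502199e-04, -3.40038979e+01, -3.02595413e+01,  7.19977892e-02,
        2.36589345e-02, -2.85182625e-05]), 'tool_pos': array([0.20798187, 0.50917875, 0.20551127]), 'ee_rot': array([-3.14158652e+00, -1.07256117e-04,  1.18302647e+00]), 'wrist_force': array([-0.40024238,  0.04969337,  0.03951518]), 'wrist_torque': array([-0.0149266 ,  0.00752435,  0.00172857]), 'width': 0.09363041755027686}
```

Run:
```python
import cv2
a=cv2.imread('pics/side1.png')[150:300,150:370];cv2.imwrite('pics/side1c.png',cv2.resize(a,None,fx=3.6,fy=3.6,interpolation=cv2.INTER_CUBIC))
a=cv2.imread('pics/top1.png')[120:290,140:360];cv2.imwrite('pics/top1c.png',cv2.resize(a,None,fx=3.5,fy=3.5,interpolation=cv2.INTER_CUBIC))
```

```text
(no output)
```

View pics/side1c.png

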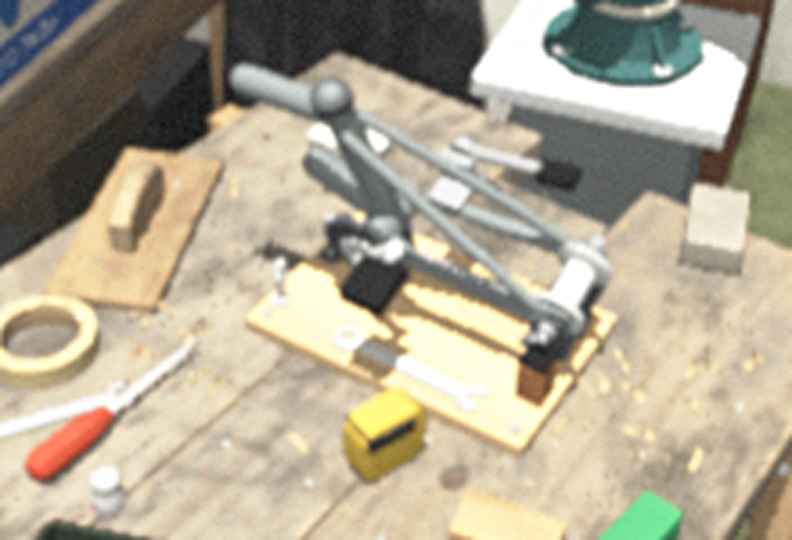

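View pics/top1c.png

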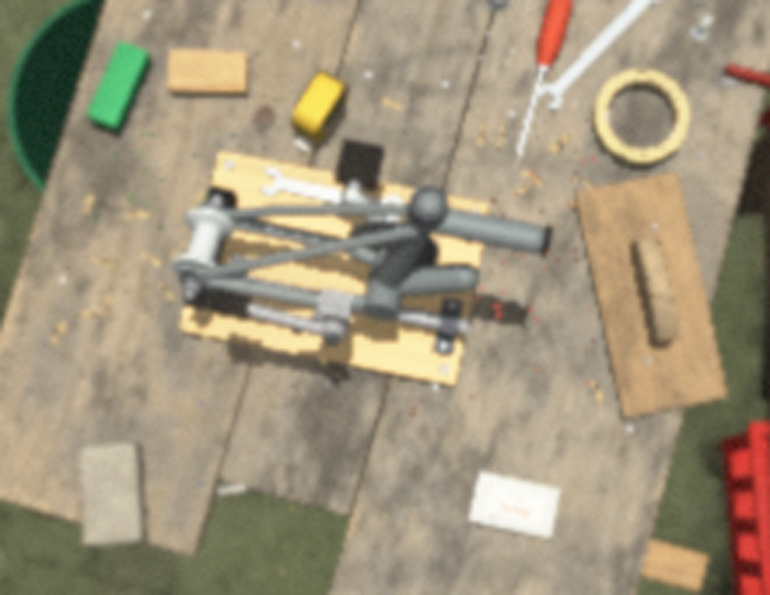

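View pics/side1.png

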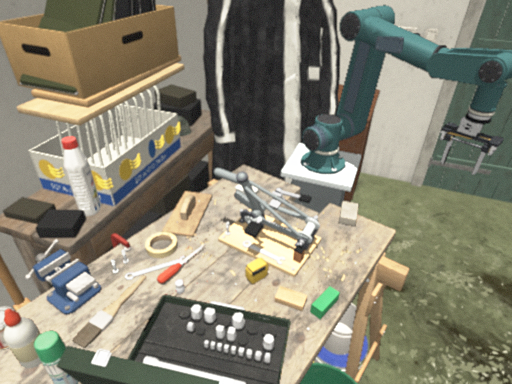

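View pics/top1.png

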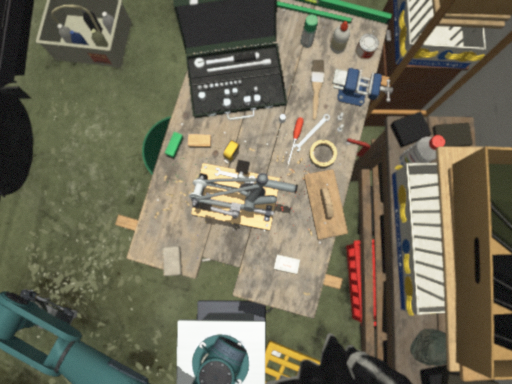

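```bash
cat >> h.py <<'E'
import json
from scipy.optimize import least_squares
CAL={}
def rodr(att): return R.from_euler('xyz',att).as_matrix()
CAM={'side':([[362.60468718,0,257.28713775],[0,362.60468718,193.00467997],[0,0,1]],0.025764629356269105,[1.50639943,0.23636568,0.87284574],[-2.18728543,-0.01884491,1.94174652]),
'top':([[450.82284351,0,251.58100118],[0,450.82284351,199.38868473],[0,0,1]],-0.1035621735635552,[0.34857004,-0.11996782,1.68035769],[-2.99314905,0.00559251,-1.56490633])}
def proj(cam,P):
    K,k1,o,a=CAM[cam];P=np.atleast_2d(P);c=(P-np.array(o))@rodr(a)
    s=c[:,:2]/c[:,2:];s=s*(1+k1*(s**2).sum(1,keepdims=True));K=np.array(K)
    return s*[K[0,0],K[1,1]]+K[:2,2]
def base2w(p,P):
    c,s=np.cos(p[2]),np.sin(p[2]);P=np.atleast_2d(P)
    return np.c_[p[0]+c*P[:,0]-s*P[:,1],p[1]+s*P[:,0]+c*P[:,1],P[:,2]]
def frame2w(p,P,lean=0.35):
    return base2w(p,np.atleast_2d(P)@R.from_rotvec([0,lean,0]).as_matrix().T+[0,0,.045])
E
cat > fit.py <<'E'
from h import *
C=np.array([[.14,.15,.018],[-.06,.15,.018],[-.06,-.15,.018],[.14,-.15,.018]])
T=np.array([[218,153],[182,332],[455,384],[489,200]])/3.5+[140,120]
# side crop: rear +x corner (521,447); front +x corner (249,318); rear -x corner (616,320)
S=np.array([[521,449],[617,318],[249,322]])/3.6+[150,150]
def f(p): return np.r_[(proj('top',base2w(p,C))-T).ravel(),(proj('side',base2w(p,C[[0,1,3]]))-S).ravel()]
r=least_squares(f,[.4,-.05,-.2]);p=r.x;print(p,np.round(r.fun,1))
yf=0
foot=lambda a:np.array([-.08,-.02+.102*np.cos(.15-a),.09+.102*np.sin(.15-a)])
pts={'pivot':[-.08,-.02,.09],'foot':foot(0),'tip':np.array([-.08,-.02,.09])+1.2*(foot(0)-[-.08,-.02,.09])}
for k,v in pts.items():
    w=frame2w(p,v);print(k,np.round(w,4),np.round(proj('top',w),1),np.round(proj('side',w),1))
for y in np.arange(-.15,.16,.05):
    w=frame2w(p,[0,y,.202]);print('bar y',round(y,2),np.round(w,3),np.round((proj('top',w)-[140,120])*3.5),np.round((proj('side',w)-[150,150])*3.6))
for k,v in pts.items():
    w=frame2w(p,v);print(k,np.round((proj('top',w)-[140,120])*3.5),np.round((proj('side',w)-[150,150])*3.6))
E
python3 fit.py
```

```text
[ 0.57117891 -0.04148281 -0.18205433] [-0.7 -0.9 -1.3 -0.4  0.1 -0.2 -0.   0.1  0.6 -0.7 -0.2 -1.  -1.6 -1.1]
pivot [[ 0.524  -0.0531  0.157 ]] [[234.7 214.5]] [[278.5 191.6]]
foot [[0.5474 0.0451 0.1713]] [[205.6 207. ]] [[304.8 198.5]]
tip [[0.5521 0.0648 0.1742]] [[199.8 205.5]] [[310.3 199.9]]
bar y -0.15 [[ 0.612 -0.202  0.235]] [[489. 228.]] [[280.  94.]]
bar y -0.1 [[ 0.621 -0.152  0.235]] [[436. 218.]] [[326. 111.]]
bar y -0.05 [[ 0.63  -0.103  0.235]] [[383. 208.]] [[374. 129.]]
bar y 0.0 [[ 0.639 -0.054  0.235]] [[330. 199.]] [[423. 147.]]
bar y 0.05 [[ 0.648 -0.005  0.235]] [[278. 189.]] [[475. 165.]]
bar y 0.1 [[0.657 0.044 0.235]] [[226. 179.]] [[528. 185.]]
bar y 0.15 [[0.666 0.093 0.235]] [[174. 170.]] [[584. 205.]]
pivot [[332. 331.]] [[462. 150.]]
foot [[230. 304.]] [[557. 175.]]
tip [[209. 299.]] [[577. 180.]]
```

```bash
cat >> h.py <<'E'
p0=np.array([0.5712,-0.0415,-0.1821])
def plan(target_pos,target_R,n,steps=True):
    o=robot.get_obs();pos=o['tool_pos'];Rc=R.from_euler('xyz',o['ee_rot'])
    rv=(Rc.inv()*target_R).as_rotvec()
    for i in range(n):
        Ri=Rc*R.from_rotvec(rv*i/n); d=Ri.inv().apply((np.array(target_pos)-pos)/n)
        print(i,'xyz mm',np.round(d*1000,1),'rot deg',np.round(np.degrees(rv/n),2),'len',round(np.linalg.norm(d)*1000,1))
def foot(a): return np.array([-.08,-.02+.102*np.cos(.15-a),.09+.102*np.sin(.15-a)])
def toolR(yaw,tilt=0): # tilt: tool top leaned by tilt about base y; 
    return R.from_rotvec([-np.sin(p0[2])*tilt,np.cos(p0[2])*tilt,0])*R.from_euler('xyz',[np.pi,0,yaw])
def st():
    o=robot.get_obs();print('t',round(o['time'],2),'pos',np.round(o['tool_pos'],4),'rot',np.round(np.degrees(o['ee_rot']),1),'F',np.round(o['wrist_force'],1),'w',round(o['width'],4),'q',np.round(o['joint_positions'],2))
E
python3 - <<'E'
from h import *
def tri(u,v):
    f=lambda P:np.r_[(proj('top',P)-u).ravel(),(proj('side',P)-v).ravel()]
    r=least_squares(f,[.6,-.1,.2]);P=r.x
    c,s=np.cos(p0[2]),np.sin(p0[2]);d=P-[p0[0],p0[1],.045]
    b=np.array([c*d[0]+s*d[1],-s*d[0]+c*d[1],d[2]]);fr=R.from_rotvec([0,-.35,0]).apply(b)
    print(np.round(P,3),'frame',np.round(fr,3),np.round(r.fun,1))
q=lambda x,y:np.array([x,y])/3.5+[140,120]
s=lambda x,y:np.array([x,y])/3.6+[150,150]
tri(q(429,207),s(332,98))  #ball
tri(q(546,238),s(238,78))  #bar end
tri(q(232,304),s(557,175)) #foot
tri(q(333,322),s(457,147)) #pivotish
f=foot(0)
# target: tcp above the foot
for a,off in [(0,.05),(0,.012),(.15,.0),(.5,0),(.95,0)]:
    w=frame2w(p0,foot(a))[0]; print(a,np.round(w,4))
w=frame2w(p0,foot(0)+[0,.012,0])[0]
st();print(w)
plan([w[0],w[1],.25],toolR(p0[2]+np.pi/2),20)
E
```

```text
[ 0.627 -0.145  0.254] frame [-0.002 -0.091  0.222] [-0.3  0.1 -0.3 -0. ]
[ 0.602 -0.252  0.234] frame [-0.001 -0.202  0.201] [-0.9  0.4 -1.  -0.1]
[0.548 0.044 0.171] frame [-0.079  0.08   0.105] [-0.3  0.1 -0.3 -0. ]
[ 0.532 -0.055  0.165] frame [-0.075 -0.021  0.1  ] [ 0.2 -0.1  0.2  0. ]
0 [0.5474 0.0451 0.1713]
0 [0.5474 0.0451 0.1713]
0.15 [0.5425 0.0472 0.157 ]
0.5 [0.5296 0.0433 0.1241]
0.95 [0.5122 0.0213 0.0882]
t 1.3 pos [0.208  0.5092 0.2055] rot [-180.    -0.    67.8] F [-0.4  0.   0. ] w 0.0936 q [ 1.08  0.09  1.37  0.    1.68 -0.1 ]
[0.54959908 0.05689335 0.17129394]
0 xyz mm [-14.5  24.4  -2.2] rot deg [ 0.   -0.   -0.59] len 28.4
1 xyz mm [-14.7  24.2  -2.2] rot deg [ 0.   -0.   -0.59] len 28.4
2 xyz mm [-15.   24.1  -2.2] rot deg [ 0.   -0.   -0.59] len 28.4
3 xyz mm [-15.2  23.9  -2.2] rot deg [ 0.   -0.   -0.59] len 28.4
4 xyz mm [-15.5  23.7  -2.2] rot deg [ 0.   -0.   -0.59] len 28.4
5 xyz mm [-15.7  23.6  -2.2] rot deg [ 0.   -0.   -0.59] len 28.4
6 xyz mm [-16.   23.4  -2.2] rot deg [ 0.   -0.   -0.59] len 28.4
7 xyz mm [-16.2  23.3  -2.2] rot deg [ 0.   -0.   -0.59] len 28.4
8 xyz mm [-16.4  23.1  -2.2] rot deg [ 0.   -0.   -0.59] len 28.4
9 xyz mm [-16.7  22.9  -2.2] rot deg [ 0.   -0.   -0.59] len 28.4
10 xyz mm [-16.9  22.7  -2.2] rot deg [ 0.   -0.   -0.59] len 28.4
11 xyz mm [-17.1  22.6  -2.2] rot deg [ 0.   -0.   -0.59] len 28.4
12 xyz mm [-17.4  22.4  -2.2] rot deg [ 0.   -0.   -0.59] len 28.4
13 xyz mm [-17.6  22.2  -2.2] rot deg [ 0.   -0.   -0.59] len 28.4
14 xyz mm [-17.8  22.   -2.2] rot deg [ 0.   -0.   -0.59] len 28.4
15 xyz mm [-18.   21.9  -2.2] rot deg [ 0.   -0.   -0.59] len 28.4
16 xyz mm [-18.3  21.7  -2.2] rot deg [ 0.   -0.   -0.59] len 28.4
17 xyz mm [-18.5  21.5  -2.2] rot deg [ 0.   -0.   -0.59] len 28.4
18 xyz mm [-18.7  21.3  -2.2] rot deg [ 0.   -0.   -0.59] len 28.4
19 xyz mm [-18.9  21.1  -2.2] rot deg [ 0.   -0.   -0.59] len 28.4
```

Request:
jog_arm:
  claw: 0
  series:
    - {"x":-0.0145,"y":0.0245,"z":-0.008,"rz":-0.6}
    - {"x":-0.0145,"y":0.0245,"z":-0.008,"rz":-0.6}
    - {"x":-0.015,"y":0.024,"z":-0.008,"rz":-0.6}
    - {"x":-0.015,"y":0.024,"z":-0.008,"rz":-0.6}
    - {"x":-0.0155,"y":0.024,"z":-0.008,"rz":-0.6}
    - {"x":-0.0155,"y":0.0235,"z":-0.008,"rz":-0.6}
    - {"x":-0.016,"y":0.0235,"z":-0.005,"rz":-0.6}
    - {"x":-0.016,"y":0.023,"z":0,"rz":-0.6}
    - {"x":-0.0165,"y":0.023,"z":0,"rz":-0.6}
    - {"x":-0.0165,"y":0.023,"z":0,"rz":-0.6}
    - {"x":-0.017,"y":0.0225,"z":0,"rz":-0.6}
    - {"x":-0.017,"y":0.0225,"z":0,"rz":-0.6}

```text
invalid input
```

Run:
```python
from h import *
st()
plan([.5496,.0569,.24],toolR(p0[2]+np.pi/2),8)
```

```text
t 1.3 pos [0.208  0.5092 0.2055] rot [-180.    -0.    67.8] F [-0.4  0.   0. ] w 0.0936 q [ 1.08  0.09  1.37  0.    1.68 -0.1 ]
0 xyz mm [-36.2  60.9  -4.3] rot deg [ 0.   -0.   -1.47] len 71.0
1 xyz mm [-37.7  60.   -4.3] rot deg [ 0.   -0.   -1.47] len 71.0
2 xyz mm [-39.3  59.   -4.3] rot deg [ 0.   -0.   -1.47] len 71.0
3 xyz mm [-40.8  57.9  -4.3] rot deg [ 0.   -0.   -1.47] len 71.0
4 xyz mm [-42.3  56.9  -4.3] rot deg [ 0.   -0.   -1.47] len 71.0
5 xyz mm [-43.7  55.8  -4.3] rot deg [ 0.   -0.   -1.47] len 71.0
6 xyz mm [-45.1  54.6  -4.3] rot deg [ 0.   -0.   -1.47] len 71.0
7 xyz mm [-46.5  53.4  -4.3] rot deg [ 0.   -0.   -1.47] len 71.0
```

Request:
jog_arm:
  claw: 0.0
  series:
    - {"x":-0.0145,"y":0.0245,"z":-0.008,"rx":0,"ry":0,"rz":-0.6}

```text
time: 1.38
tool_pos: [0.2228, 0.4878, 0.2113]
ee_rot: [-3.139, 0.003, 1.198]
wrist_force: [0.7, -0.9, -0.8]
width: 0.0904
```

Request:
jog_arm:
  series:
    - {"x":-0.015,"y":0.0245,"z":-0.008,"rx":0,"ry":0,"rz":-0.6}
    - {"x":-0.015,"y":0.0245,"z":-0.008,"rx":0,"ry":0,"rz":-0.6}
    - {"x":-0.015,"y":0.024,"z":-0.008,"rx":0,"ry":0,"rz":-0.6}
    - {"x":-0.0155,"y":0.024,"z":-0.008,"rx":0,"ry":0,"rz":-0.6}
    - {"x":-0.0155,"y":0.024,"z":-0.008,"rx":0,"ry":0,"rz":-0.6}
    - {"x":-0.016,"y":0.0235,"z":-0.008,"rx":0,"ry":0,"rz":-0.6}
    - {"x":-0.016,"y":0.0235,"z":0,"rx":0,"ry":0,"rz":-0.6}
    - {"x":-0.0165,"y":0.023,"z":0,"rx":0,"ry":0,"rz":-0.6}
    - {"x":-0.0165,"y":0.023,"z":0,"rx":0,"ry":0,"rz":-0.6}
    - {"x":-0.017,"y":0.0225,"z":0,"rx":0,"ry":0,"rz":-0.6}
    - {"x":-0.017,"y":0.0225,"z":0,"rx":0,"ry":0,"rz":-0.6}
    - {"x":-0.017,"y":0.0225,"z":0,"rx":0,"ry":0,"rz":-0.6}

```text
time: 2.38
tool_pos: [0.4402, 0.2079, 0.2646]
ee_rot: [3.139, -0.002, 1.338]
wrist_force: [0.2, -0.5, -0.2]
width: 0.0106
```

Run:
```python
from h import *
st()
plan([.5496,.0569,.23],toolR(p0[2]+np.pi/2),8)
```

```text
t 2.38 pos [0.4402 0.2079 0.2646] rot [ 1.798e+02 -1.000e-01  7.670e+01] F [ 0.2 -0.5 -0.2] w 0.0106 q [ 0.32 -0.06  1.4   0.    1.79 -1.01]
0 xyz mm [-15.2  17.6   4.3] rot deg [ 0.02 -0.02 -0.36] len 23.7
1 xyz mm [-15.3  17.5   4.3] rot deg [ 0.02 -0.02 -0.36] len 23.7
2 xyz mm [-15.5  17.5   4.3] rot deg [ 0.02 -0.02 -0.36] len 23.7
3 xyz mm [-15.6  17.4   4.3] rot deg [ 0.02 -0.02 -0.36] len 23.7
4 xyz mm [-15.7  17.3   4.3] rot deg [ 0.02 -0.02 -0.36] len 23.7
5 xyz mm [-15.8  17.2   4.3] rot deg [ 0.02 -0.02 -0.36] len 23.7
6 xyz mm [-15.9  17.1   4.3] rot deg [ 0.02 -0.02 -0.36] len 23.7
7 xyz mm [-16.   17.    4.3] rot deg [ 0.02 -0.02 -0.36] len 23.7
```

Request:
jog_arm:
  series:
    - {"x":-0.015,"y":0.0175,"z":0,"rx":0,"ry":0,"rz":-0.4}
    - {"x":-0.0155,"y":0.0175,"z":0,"rx":0,"ry":0,"rz":-0.4}
    - {"x":-0.0155,"y":0.0175,"z":0.004,"rx":0,"ry":0,"rz":-0.4}
    - {"x":-0.0155,"y":0.0175,"z":0.004,"rx":0,"ry":0,"rz":-0.4}
    - {"x":-0.0155,"y":0.0175,"z":0.006,"rx":0,"ry":0,"rz":-0.4}
    - {"x":-0.0155,"y":0.017,"z":0.006,"rx":0,"ry":0,"rz":-0.4}
    - {"x":-0.016,"y":0.017,"z":0.007,"rx":0,"ry":0,"rz":-0.4}
    - {"x":-0.016,"y":0.017,"z":0.007,"rx":0,"ry":0,"rz":0}
    - {"x":0,"y":0,"z":0,"rx":0,"ry":0,"rz":0}

```text
time: 3.13
tool_pos: [0.5579, 0.0444, 0.2305]
ee_rot: [3.134, -0.002, 1.383]
wrist_force: [0.1, -0.1, -0.4]
width: 0.0001
```

Run:
```python
from h import *
st()
for n in ['side','top']:
    s=snap(n,n+'2.png')
a=cv2.imread('pics/side2.png')[130:280,200:350];b=cv2.imread('pics/top2.png')[140:290,150:300]
cv2.imwrite('pics/c2.png',cv2.resize(np.hstack([a,b]),None,fx=2.6,fy=2.6,interpolation=cv2.INTER_CUBIC))
plan([.5496,.0569,.185],toolR(p0[2]+np.pi/2),2)
```

```text
t 3.13 pos [0.5579 0.0444 0.2305] rot [ 1.796e+02 -1.000e-01  7.920e+01] F [ 0.1 -0.1 -0.4] w 0.0001 q [-0.02  0.1   1.31  0.    1.73 -1.41]
0 xyz mm [ 4.  -4.6 23.6] rot deg [ 0.24 -0.13 -0.09] len 24.4
1 xyz mm [ 4.1 -4.5 23.6] rot deg [ 0.24 -0.13 -0.09] len 24.4
```

View pics/c2.png

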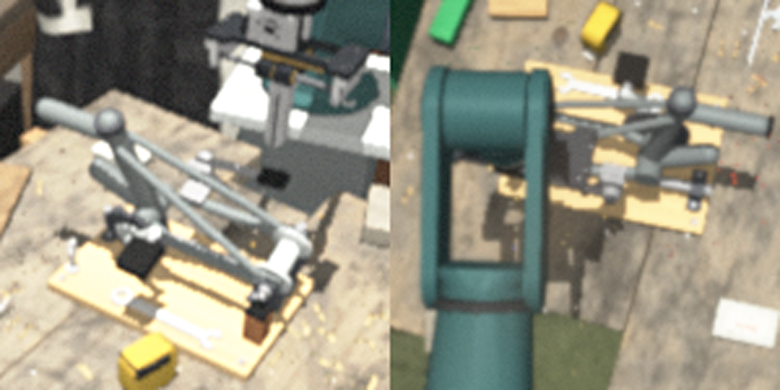

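Request:
jog_arm:
  series:
    - {"x":0.004,"y":-0.005,"z":0.014,"rx":0.2,"ry":0,"rz":0}
    - {"x":0.004,"y":-0.005,"z":0.014,"rx":0.2,"ry":0,"rz":0}
    - {"x":0.002,"y":0,"z":0.014,"rx":0,"ry":0,"rz":0}
    - {"x":0,"y":0,"z":0,"rx":0,"ry":0,"rz":0}

```text
time: 3.57
tool_pos: [0.5485, 0.0631, 0.1932]
ee_rot: [3.135, -0.008, 1.389]
wrist_force: [-1.0, -0.4, -0.5]
width: 0.0002
```

Run:
```python
from h import *
st()
# contact-following path: TCP corner on leg upper surface
c=robot.get_obs();prev=c['tool_pos'];Rc=R.from_euler('xyz',c['ee_rot'])
for a in [0.1,.2,.3,.4,.5,.6,.7,.8,.9,1.0]:
    th=.15-a
    # contact on upper surface at foot mid: +6.5mm normal ; tool centre 10 mm to the rear
    P=foot(a)+6.5e-3*np.array([0,-np.sin(th),np.cos(th)])+[0,.010,0]
    w=frame2w(p0,P)[0];d=Rc.inv().apply(w-prev);prev=w
    print(a,np.round(w,4),np.round(d*1000,1))
```

```text
t 3.57 pos [0.5485 0.0631 0.1932] rot [179.6  -0.5  79.6] F [-1.  -0.4 -0.5] w 0.0002 q [ 0.01  0.09  1.39  0.01  1.65 -1.38]
0.1 [0.5481 0.0558 0.1679] [-7.4  0.8 25.3]
0.2 [0.5448 0.0571 0.1583] [ 0.6 -3.6  9.6]
0.3 [0.5413 0.0574 0.1487] [-0.4 -3.6  9.6]
0.4 [0.5376 0.0566 0.1392] [-1.5 -3.5  9.5]
0.5 [0.5339 0.0549 0.1299] [-2.5 -3.5  9.3]
0.6 [0.53   0.0522 0.1208] [-3.4 -3.4  9. ]
0.7 [0.5261 0.0485 0.1121] [-4.4 -3.2  8.6]
0.8 [0.5222 0.0439 0.1038] [-5.3 -3.1  8.2]
0.9 [0.5183 0.0385 0.0961] [-6.1 -2.9  7.6]
1.0 [0.5145 0.0322 0.089 ] [-6.9 -2.6  7. ]
```

Request:
jog_arm:
  series:
    - {"x":-0.004,"y":0,"z":0.009,"rx":0.2,"ry":0,"rz":0}
    - {"x":-0.003,"y":0,"z":0.008,"rx":0.1,"ry":0.2,"rz":0}
    - {"x":0,"y":-0.001,"z":0.008,"rx":0,"ry":0.1,"rz":0}
    - {"x":0,"y":-0.002,"z":0.005,"rx":0,"ry":0,"rz":0}
    - {"x":0,"y":-0.002,"z":0.005,"rx":0,"ry":0,"rz":0}
    - {"x":0,"y":-0.002,"z":0.005,"rx":0,"ry":0,"rz":0}
    - {"x":0,"y":-0.002,"z":0.005,"rx":0,"ry":0,"rz":0}

```text
time: 4.15
tool_pos: [0.5399, 0.0612, 0.1533]
ee_rot: [3.128, -0.019, 1.393]
wrist_force: [0.0, -0.1, 2.1]
width: 0.0003
```

Run:
```python
from h import *
st()
for n in ['side']:
    s=snap(n,n+'3.png')
a=cv2.imread('pics/side3.png')[130:280,200:350]
cv2.imwrite('pics/c3.png',cv2.resize(a,None,fx=3.6,fy=3.6,interpolation=cv2.INTER_CUBIC))
```

```text
t 4.15 pos [0.5399 0.0612 0.1533] rot [179.2  -1.1  79.8] F [ 0.  -0.1  2.1] w 0.0003 q [-0.    0.07  1.49  0.02  1.56 -1.39]
```

View pics/c3.png

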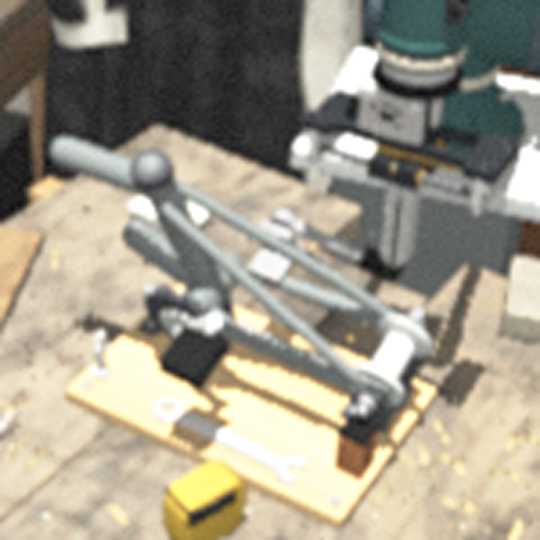

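Request:
jog_arm:
  series:
    - {"x":-0.002,"y":-0.0015,"z":0.006,"rx":0,"ry":0,"rz":0}
    - {"x":-0.002,"y":-0.002,"z":0.006,"rx":0,"ry":0,"rz":0}
    - {"x":-0.002,"y":-0.002,"z":0.006,"rx":0,"ry":0,"rz":0}
    - {"x":-0.002,"y":-0.002,"z":0.006,"rx":0,"ry":0,"rz":0}
    - {"x":-0.003,"y":-0.002,"z":0.006,"rx":0,"ry":0,"rz":0}
    - {"x":-0.003,"y":-0.002,"z":0.006,"rx":0,"ry":0,"rz":0}
    - {"x":-0.004,"y":-0.002,"z":0.006,"rx":0,"ry":0,"rz":0}
    - {"x":-0.004,"y":-0.002,"z":0.006,"rx":0,"ry":0,"rz":0}

```text
time: 4.87
tool_pos: [0.5174, 0.0427, 0.0973]
ee_rot: [3.134, -0.019, 1.394]
wrist_force: [0.3, -0.4, 0.1]
width: 0.0005
```

Run:
```python
from h import *
st()
for n in ['side']:
    s=snap(n,n+'4.png')
a=cv2.imread('pics/side4.png')[130:280,200:350]
cv2.imwrite('pics/c4.png',cv2.resize(a,None,fx=3.6,fy=3.6,interpolation=cv2.INTER_CUBIC))
```

```text
t 4.87 pos [0.5174 0.0427 0.0973] rot [179.6  -1.1  79.9] F [ 0.3 -0.4  0.1] w 0.0005 q [-0.04  0.06  1.62  0.02  1.45 -1.44]
```

View pics/c4.png

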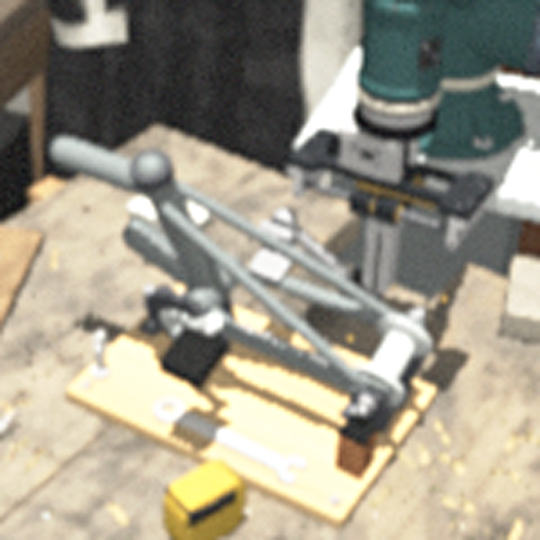

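Request:
jog_arm:
  series:
    - {"x":-0.006,"y":-0.002,"z":0.006,"rx":0,"ry":0,"rz":0}
    - {"x":-0.006,"y":-0.002,"z":0.006,"rx":0,"ry":0,"rz":0}
    - {"x":0,"y":0,"z":0,"rx":0,"ry":0,"rz":0}

```text
time: 5.17
tool_pos: [0.509, 0.0287, 0.0805]
ee_rot: [3.138, -0.016, 1.393]
wrist_force: [-0.3, -0.1, 0.2]
width: 0.0003
```

Run:
```python
from h import *
st()
for n in ['side','top']:
    s=snap(n,n+'5.png'); print([(d['bbox'],d['p']) for d in cams.look_for('kick_foot',s)[:2]])
for a in [0,.7,1.75]: print(a,proj('side',frame2w(p0,foot(a))),proj('top',frame2w(p0,foot(a))))
a=cv2.imread('pics/side5.png')[150:250,220:340];b=cv2.imread('pics/top5.png')[150:250,180:300]
cv2.imwrite('pics/c5.png',cv2.resize(np.hstack([a,b]),None,fx=3.3,fy=3.3,interpolation=cv2.INTER_CUBIC))
```

```text
t 5.17 pos [0.509  0.0287 0.0805] rot [179.8  -0.9  79.8] F [-0.3 -0.1  0.2] w 0.0003 q [-0.07  0.05  1.66  0.02  1.42 -1.46]
[]
[([192.8, 159.8, 103.9, 74.4], 0.27)]
0 [[304.75108995 198.50078893]] [[205.61633862 206.98642409]]
0.7 [[302.29618836 208.88427202]] [[210.08776284 216.63748637]]
1.75 [[280.98444531 208.16856072]] [[234.82579682 227.19598067]]
```

View pics/c5.png

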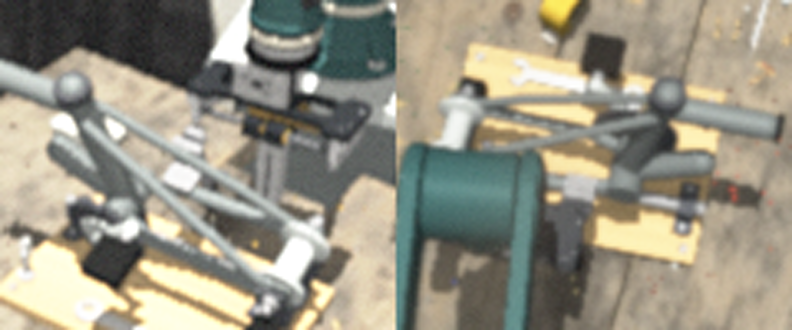

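Request:
jog_arm:
  claw: 0.8
  series:
    - {"x":0.006,"y":0,"z":-0.025,"rx":0,"ry":0,"rz":0}
    - {"x":0,"y":0,"z":-0.03,"rx":0,"ry":0,"rz":0}
    - {"x":0,"y":0,"z":-0.035,"rx":0,"ry":0,"rz":0}
    - {"x":0,"y":0,"z":-0.035,"rx":0,"ry":0,"rz":0}
    - {"x":0,"y":0,"z":-0.035,"rx":0,"ry":0,"rz":0}
    - {"x":0,"y":0,"z":-0.035,"rx":0,"ry":0,"rz":0}
    - {"x":0,"y":0,"z":-0.035,"rx":0,"ry":0,"rz":0}
    - {"x":0,"y":0,"z":-0.03,"rx":0,"ry":0,"rz":6}
    - {"x":0,"y":0,"z":-0.02,"rx":0,"ry":0,"rz":7}
    - {"x":0,"y":0,"z":0,"rx":0,"ry":0,"rz":7}

```text
time: 6.2
tool_pos: [0.5088, 0.0336, 0.3787]
ee_rot: [3.137, -0.022, 1.038]
wrist_force: [-0.3, -0.6, 0.1]
width: 0.0637
```

Run:
```python
from h import *
st()
s=snap('top','top6.png');s=snap('side','side6.png')
a=cv2.imread('pics/side6.png')[150:250,220:340];b=cv2.imread('pics/top6.png')[150:250,180:300]
cv2.imwrite('pics/c6.png',cv2.resize(np.hstack([a,b]),None,fx=3.3,fy=3.3,interpolation=cv2.INTER_CUBIC))
bar=frame2w(p0,[0,-.155,.202])[0];print(bar)
Rt=toolR(p0[2],.17); T=bar+.019*Rt.apply([0,0,1]);A=bar-.07*Rt.apply([0,0,1]);print(T,A)
plan(A,Rt,12)
```

```text
t 6.2 pos [0.5088 0.0336 0.3787] rot [179.7  -1.2  59.5] F [-0.3 -0.6  0.1] w 0.0637 q [-0.06  0.02  1.1   0.02  2.01 -1.09]
[ 0.61125033 -0.20648079  0.23475329]
[ 0.60808901 -0.20589866  0.21602718] [ 0.62289728 -0.20862546  0.30374422]
0 xyz mm [-12.8  18.4   5.7] rot deg [ 0.44 -0.79  5.85] len 23.1
1 xyz mm [-10.7  19.7   5.7] rot deg [ 0.44 -0.79  5.85] len 23.1
2 xyz mm [-8.6 20.7  5.7] rot deg [ 0.44 -0.79  5.85] len 23.1
3 xyz mm [-6.4 21.5  5.6] rot deg [ 0.44 -0.79  5.85] len 23.1
4 xyz mm [-4.1 22.1  5.5] rot deg [ 0.44 -0.79  5.85] len 23.1
5 xyz mm [-1.7 22.4  5.4] rot deg [ 0.44 -0.79  5.85] len 23.1
6 xyz mm [ 0.6 22.5  5.2] rot deg [ 0.44 -0.79  5.85] len 23.1
7 xyz mm [ 3.  22.4  5.1] rot deg [ 0.44 -0.79  5.85] len 23.1
8 xyz mm [ 5.3 22.   4.8] rot deg [ 0.44 -0.79  5.85] len 23.1
9 xyz mm [ 7.6 21.3  4.6] rot deg [ 0.44 -0.79  5.85] len 23.1
10 xyz mm [ 9.8 20.5  4.3] rot deg [ 0.44 -0.79  5.85] len 23.1
11 xyz mm [11.9 19.4  4. ] rot deg [ 0.44 -0.79  5.85] len 23.1
```

View pics/c6.png

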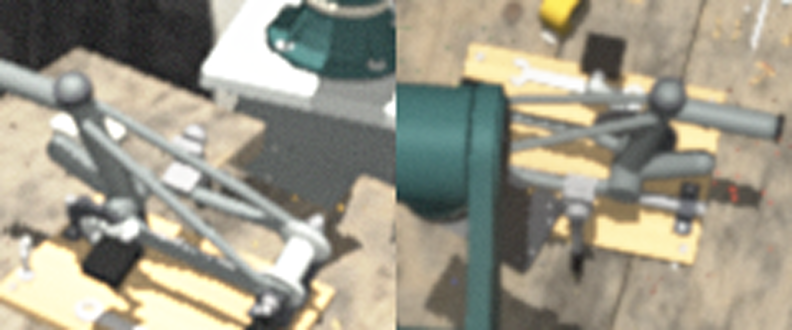

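The kickstand is down: in the top picture the foot is at about (235, 229), and the model predicts (235, 227). Next is the bar.

Request:
jog_arm:
  claw: 0.8
  series:
    - {"x":-0.013,"y":0.0185,"z":0,"rx":0.4,"ry":-0.8,"rz":5.9}
    - {"x":-0.0105,"y":0.0195,"z":0,"rx":0.4,"ry":-0.8,"rz":5.9}
    - {"x":-0.0085,"y":0.0205,"z":0,"rx":0.4,"ry":-0.8,"rz":5.9}
    - {"x":-0.0065,"y":0.0215,"z":0.002,"rx":0.4,"ry":-0.8,"rz":5.9}
    - {"x":-0.004,"y":0.022,"z":0.004,"rx":0.4,"ry":-0.8,"rz":5.9}
    - {"x":-0.0015,"y":0.0225,"z":0.005,"rx":0.4,"ry":-0.8,"rz":5.9}
    - {"x":0.0005,"y":0.0225,"z":0.005,"rx":0.4,"ry":-0.8,"rz":5.9}
    - {"x":0.003,"y":0.0225,"z":0.005,"rx":0.4,"ry":-0.8,"rz":5.9}
    - {"x":0.0055,"y":0.022,"z":0.005,"rx":0.4,"ry":-0.8,"rz":5.9}
    - {"x":0.0075,"y":0.0215,"z":0.005,"rx":0.4,"ry":-0.8,"rz":5.9}
    - {"x":0.01,"y":0.0205,"z":0.005,"rx":0.4,"ry":-0.8,"rz":5.9}
    - {"x":0.01,"y":0.015,"z":0.004,"rx":0.4,"ry":-0.8,"rz":5}

```text
time: 7.3
tool_pos: [0.6226, -0.2084, 0.3135]
ee_rot: [3.137, 0.19, -0.178]
wrist_force: [-0.1, 0.9, -0.6]
width: 0.0751
```

Run:
```python
from h import *
st()
bar=frame2w(p0,[0,-.155,.202])[0]
Rt=toolR(p0[2],.17);A=bar-.04*Rt.apply([0,0,1])
plan(A,Rt,4)
```

```text
t 7.3 pos [ 0.6226 -0.2084  0.3135] rot [179.8  10.9 -10.2] F [-0.1  0.9 -0.6] w 0.0751 q [-0.39  0.52  0.62 -0.05  2.18 -0.23]
0 xyz mm [ 0.7 -0.   9.9] rot deg [0.07 0.28 0.06] len 9.9
1 xyz mm [0.7 0.  9.9] rot deg [0.07 0.28 0.06] len 9.9
2 xyz mm [0.6 0.  9.9] rot deg [0.07 0.28 0.06] len 9.9
3 xyz mm [0.6 0.  9.9] rot deg [0.07 0.28 0.06] len 9.9
```

Request:
jog_arm:
  series:
    - {"x":0.001,"y":0,"z":0.01,"rx":0,"ry":0.3,"rz":0}
    - {"x":0.001,"y":0,"z":0.01,"rx":0,"ry":0.3,"rz":0}
    - {"x":0,"y":0,"z":0.01,"rx":0,"ry":0.3,"rz":0}
    - {"x":0,"y":0,"z":0,"rx":0,"ry":0,"rz":0}

```text
time: 7.63
tool_pos: [0.6199, -0.2131, 0.2668]
ee_rot: [-3.14, 0.194, -0.171]
wrist_force: [0.5, 0.1, -0.7]
width: 0.0753
```

Run:
```python
from h import *
st()
s=snap('top','top7.png');s=snap('side','side7.png')
a=cv2.imread('pics/side7.png')[120:240,190:310];b=cv2.imread('pics/top7.png')[140:260,200:320]
cv2.imwrite('pics/c7.png',cv2.resize(np.hstack([a,b]),None,fx=3.3,fy=3.3,interpolation=cv2.INTER_CUBIC))
bar=frame2w(p0,[0,-.155,.202])[0]
Rt=toolR(p0[2],.17);A=bar+.019*Rt.apply([0,0,1])
plan(A,Rt,4)
```

```text
t 7.63 pos [ 0.6199 -0.2131  0.2668] rot [-179.9   11.1   -9.8] F [ 0.5  0.1 -0.7] w 0.0753 q [-0.4   0.5   0.75 -0.05  2.08 -0.24]
0 xyz mm [-0.8 -1.2 13.6] rot deg [0.01 0.31 0.13] len 13.7
1 xyz mm [-0.8 -1.2 13.6] rot deg [0.01 0.31 0.13] len 13.7
2 xyz mm [-0.9 -1.2 13.6] rot deg [0.01 0.31 0.13] len 13.7
3 xyz mm [-1.  -1.2 13.6] rot deg [0.01 0.31 0.13] len 13.7
```

View pics/c7.png

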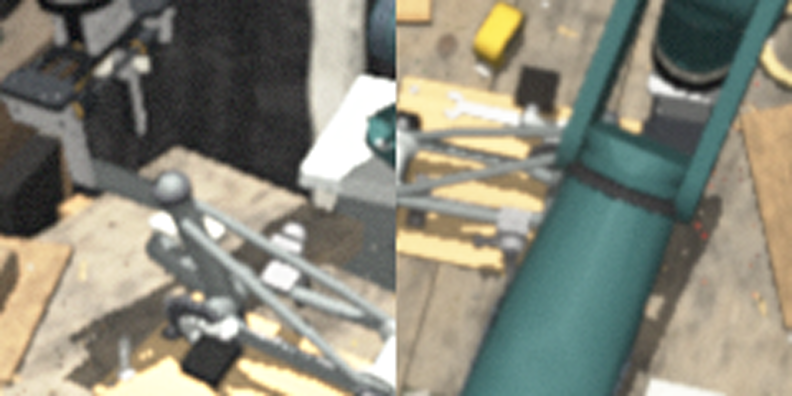

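Request:
jog_arm:
  series:
    - {"x":-0.001,"y":-0.0015,"z":0.0135,"rx":0,"ry":0,"rz":0}
    - {"x":-0.001,"y":-0.001,"z":0.0135,"rx":0,"ry":0,"rz":0}
    - {"x":-0.001,"y":-0.001,"z":0.0135,"rx":0,"ry":0,"rz":0}
    - {"x":0,"y":0,"z":0.003,"rx":0,"ry":0,"rz":0}
    - {"x":0,"y":0,"z":0,"rx":0,"ry":0,"rz":0}

```text
time: 8.15
tool_pos: [0.6115, -0.2066, 0.2306]
ee_rot: [-3.141, 0.183, -0.164]
wrist_force: [-1.2, 0.2, -0.3]
width: 0.0751
```

Run:
```python
from h import *
st()
bar=frame2w(p0,[0,-.155,.202])[0]
Rt=toolR(p0[2],.17);A=bar+.019*Rt.apply([0,0,1])
plan(A,Rt,1)
```

```text
t 8.15 pos [ 0.6115 -0.2066  0.2306] rot [-180.    10.5   -9.4] F [-1.2  0.2 -0.3] w 0.0751 q [-0.39  0.45  0.88 -0.04  1.99 -0.24]
0 xyz mm [-0.8 -0.1 15. ] rot deg [0.17 0.77 1.04] len 15.0
```

Request:
jog_arm:
  series:
    - {"x":-0.0005,"y":0,"z":0.007,"rx":0,"ry":0,"rz":0.5}
    - {"x":0,"y":0,"z":0.006,"rx":0,"ry":0,"rz":0.5}
    - {"x":0,"y":0,"z":0,"rx":0,"ry":0,"rz":0}

```text
time: 8.4
tool_pos: [0.6099, -0.2062, 0.2201]
ee_rot: [3.137, 0.178, -0.181]
wrist_force: [-0.8, -0.8, -0.2]
width: 0.075
```

Request:
jog_arm:
  claw: 0.0
  series:
    - {"x":0,"y":0,"z":0.003,"rx":0,"ry":0,"rz":0}
    - {"x":0,"y":0,"z":0,"rx":0,"ry":0,"rz":0}
    - {"x":0,"y":0,"z":0,"rx":0,"ry":0,"rz":0}
    - {"x":0,"y":0,"z":0,"rx":0,"ry":0,"rz":0}
    - {"x":0,"y":0,"z":0,"rx":0,"ry":0,"rz":0}
    - {"x":0,"y":0,"z":0,"rx":0,"ry":0,"rz":0}
    - {"x":0,"y":0,"z":0,"rx":0,"ry":0,"rz":0}
    - {"x":0,"y":0,"z":0,"rx":0,"ry":0,"rz":0}

```text
time: 9.07
tool_pos: [0.607, -0.206, 0.219]
ee_rot: [3.137, 0.183, -0.182]
wrist_force: [-4.1, 1.2, 1.1]
width: 0.0272
```

```bash
cat > arc.py <<'E'
from h import *
st()
o=robot.get_obs();Rc=R.from_euler('xyz',o['ee_rot']);pos=o['tool_pos']
ax=np.array([-np.sin(p0[2]),np.cos(p0[2]),0]);O=np.array([p0[0],p0[1],.045])
g=pos-.017*Rc.apply([0,0,1]); d=g-O; d=d-ax*(d@ax)
c=np.array([np.cos(p0[2]),np.sin(p0[2]),0])
lean=np.arctan2(d@c,d[2]); print('lean from grip',round(lean,4),'radius',round(np.linalg.norm(d),4))
import sys
n=int(sys.argv[1]) if len(sys.argv)>1 else 12
tgt=float(sys.argv[2]) if len(sys.argv)>2 else 0.
dr=R.from_rotvec(ax*(tgt-lean)/n)
P=pos;Q=Rc
for i in range(n):
    P2=O+dr.apply(P-O);Q2=dr*Q
    print(i,np.round(Q.inv().apply(P2-P)*1000,1),np.round(np.degrees((Q.inv()*Q2).as_rotvec()),2),'end' if i==n-1 else '',np.round(P2,4) if i==n-1 else '')
    P,Q=P2,Q2
E
python3 arc.py 14
```

```text
t 9.07 pos [ 0.607 -0.206  0.219] rot [179.7  10.5 -10.4] F [-4.1  1.2  1.1] w 0.0272 q [-0.39  0.44  0.92 -0.05  1.96 -0.22]
lean from grip 0.343 radius 0.2025
0 [-4.5  0.  -0.7] [0.   1.4  0.01]  
1 [-4.5  0.  -0.7] [0.   1.4  0.01]  
2 [-4.5  0.  -0.7] [0.   1.4  0.01]  
3 [-4.5  0.  -0.7] [0.   1.4  0.01]  
4 [-4.5  0.  -0.7] [0.   1.4  0.01]  
5 [-4.5  0.  -0.7] [0.   1.4  0.01]  
6 [-4.5  0.  -0.7] [0.   1.4  0.01]  
7 [-4.5  0.  -0.7] [0.   1.4  0.01]  
8 [-4.5  0.  -0.7] [0.   1.4  0.01]  
9 [-4.5  0.  -0.7] [0.   1.4  0.01]  
10 [-4.5  0.  -0.7] [0.   1.4  0.01]  
11 [-4.5  0.  -0.7] [0.   1.4  0.01]  
12 [-4.5  0.  -0.7] [0.   1.4  0.01]  
13 [-4.5  0.  -0.7] [0.   1.4  0.01] end [ 0.5457 -0.1947  0.2307]
```

Gripped: the width is 27 mm on the 28 mm tube, and the grip geometry gives a lean of 0.343 rad with a radius of 202.5 mm. Now raising the frame.

Request:
jog_arm:
  series:
    - {"x":-0.0045,"y":0,"z":-0.0007,"rx":0,"ry":1.4,"rz":0}
    - {"x":-0.0045,"y":0,"z":-0.0007,"rx":0,"ry":1.4,"rz":0}
    - {"x":-0.0045,"y":0,"z":-0.0007,"rx":0,"ry":1.4,"rz":0}
    - {"x":-0.0045,"y":0,"z":-0.0007,"rx":0,"ry":1.4,"rz":0}
    - {"x":-0.0045,"y":0,"z":-0.0007,"rx":0,"ry":1.4,"rz":0}
    - {"x":-0.0045,"y":0,"z":-0.0007,"rx":0,"ry":1.4,"rz":0}

```text
time: 9.57
tool_pos: [0.5832, -0.2013, 0.2263]
ee_rot: [3.137, 0.027, -0.181]
wrist_force: [-0.0, 0.5, 0.1]
width: 0.0271
```

```bash
python3 arc.py 7
```

```text
t 9.57 pos [ 0.5832 -0.2013  0.2263] rot [179.7   1.6 -10.4] F [-0.   0.5  0.1] w 0.0271 q [-0.42  0.26  1.14 -0.01  1.78 -0.24]
lean from grip 0.2048 radius 0.2026
0 [-5.4 -0.  -1. ] [-0.    1.68  0.01]  
1 [-5.4 -0.  -1. ] [-0.    1.68  0.01]  
2 [-5.4 -0.  -1. ] [-0.    1.68  0.01]  
3 [-5.4 -0.  -1. ] [-0.    1.68  0.01]  
4 [-5.4 -0.  -1. ] [-0.    1.68  0.01]  
5 [-5.4 -0.  -1. ] [-0.    1.68  0.01]  
6 [-5.4 -0.  -1. ] [-0.    1.68  0.01] end [ 0.5461 -0.1945  0.2308]
```

Request:
jog_arm:
  series:
    - {"x":-0.0045,"y":0,"z":-0.0009,"rx":0,"ry":1.4,"rz":0}
    - {"x":-0.0045,"y":0,"z":-0.0009,"rx":0,"ry":1.4,"rz":0}
    - {"x":-0.0045,"y":0,"z":-0.0009,"rx":0,"ry":1.4,"rz":0}
    - {"x":-0.0045,"y":0,"z":-0.0009,"rx":0,"ry":1.4,"rz":0}
    - {"x":-0.0045,"y":0,"z":-0.0009,"rx":0,"ry":1.4,"rz":0}
    - {"x":-0.0045,"y":0,"z":-0.0009,"rx":0,"ry":1.4,"rz":0}

```text
time: 10.07
tool_pos: [0.5546, -0.1957, 0.2307]
ee_rot: [3.137, -0.126, -0.181]
wrist_force: [0.3, -0.2, -0.2]
width: 0.0273
```

```bash
python3 arc.py 3
```

```text
t 10.07 pos [ 0.5546 -0.1957  0.2307] rot [179.8  -7.2 -10.4] F [ 0.3 -0.2 -0.2] w 0.0273 q [-0.45  0.07  1.34  0.03  1.6  -0.27]
lean from grip 0.0467 radius 0.2028
0 [-2.9 -0.  -0.5] [-0.    0.89  0.  ]  
1 [-2.9 -0.  -0.5] [-0.    0.89  0.  ]  
2 [-2.9 -0.  -0.5] [-0.    0.89  0.  ] end [ 0.5461 -0.1942  0.231 ]
```

Request:
jog_arm:
  series:
    - {"x":-0.003,"y":0,"z":-0.0005,"rx":0,"ry":0.9,"rz":0}
    - {"x":-0.003,"y":0,"z":-0.0005,"rx":0,"ry":0.9,"rz":0}
    - {"x":-0.003,"y":0,"z":-0.0005,"rx":0,"ry":0.9,"rz":0}
    - {"x":0,"y":0,"z":0,"rx":0,"ry":0,"rz":0}
    - {"x":0,"y":0,"z":0,"rx":0,"ry":0,"rz":0}

```text
time: 10.48
tool_pos: [0.5441, -0.1937, 0.2311]
ee_rot: [3.137, -0.178, -0.182]
wrist_force: [2.4, -0.6, -1.1]
width: 0.0272
```

```bash
python3 arc.py 1 -0.004
python3 - <<'E'
from h import *
S={}
for n in ['top','side']:
    s=snap(n,n+'8.png')
    print(n,[(d['bbox'],round(d['p'],2)) for d in cams.look_for('kick_foot',s)[:2]])
def ov(n,l):
    im=cv2.imread(f'pics/{n}8.png');big=cv2.resize(im,None,fx=4,fy=4,interpolation=cv2.INTER_CUBIC)
    for P,c in [([0,-.202,.202],(0,0,255)),([-.002,-.091,.222],(0,255,0)),(foot(1.75),(255,0,255)),([-.08,-.02,.09],(255,0,0))]:
        q=proj(n,frame2w(p0,P,l))[0]*4+1.5;cv2.circle(big,(int(q[0]),int(q[1])),4,c,1)
    return big
a=ov('side',0)[500:1000,760:1260][:, :];b=ov('top',0)[580:1080,760:1260]
cv2.imwrite('pics/c8.png',cv2.resize(np.hstack([a,b]),None,fx=.8,fy=.8))
E
```

```text
t 10.48 pos [ 0.5441 -0.1937  0.2311] rot [179.8 -10.2 -10.4] F [ 2.4 -0.6 -1.1] w 0.0272 q [-0.47  0.01  1.41  0.05  1.55 -0.28]
lean from grip -0.0105 radius 0.2029
0 [ 1.2 -0.   0.2] [ 0.   -0.37 -0.  ] end [ 0.5453 -0.1939  0.2311]
top []
side [([277.2, 208.0, 8.5, 11.7], 0.61)]
```

View pics/c8.png

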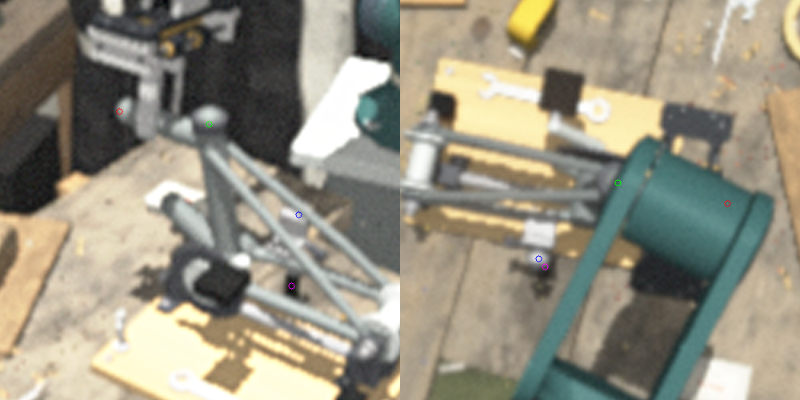

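Request:
jog_arm:
  series:
    - {"x":0.0015,"y":0,"z":0.0002,"rx":0,"ry":-0.4,"rz":0}
    - {"x":0,"y":0,"z":0,"rx":0,"ry":0,"rz":0}
    - {"x":0,"y":0,"z":0,"rx":0,"ry":0,"rz":0}
    - {"x":0,"y":0,"z":0,"rx":0,"ry":0,"rz":0}

```text
time: 11.02
tool_pos: [0.5467, -0.1942, 0.2311]
ee_rot: [3.137, -0.169, -0.181]
wrist_force: [-0.2, -0.1, -0.7]
width: 0.0271
```

```bash
python3 arc.py 1 0
python3 - <<'E'
from h import *
s=snap('side','side9.png')
a=cv2.imread('pics/side9.png')[120:270,180:340]
cv2.imwrite('pics/c9.png',cv2.resize(a,None,fx=3.6,fy=3.6,interpolation=cv2.INTER_CUBIC))
E
```

```text
t 11.02 pos [ 0.5467 -0.1942  0.2311] rot [179.8  -9.7 -10.4] F [-0.2 -0.1 -0.7] w 0.0271 q [-0.47  0.02  1.4   0.04  1.56 -0.28]
lean from grip 0.0034 radius 0.2028
0 [-0.6 -0.  -0.1] [-0.   0.2  0. ] end [ 0.5461 -0.1941  0.2311]
```

View pics/c9.png

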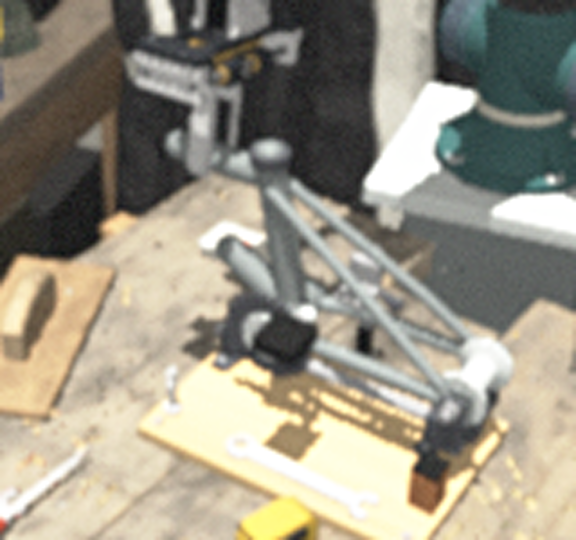

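Run:
```python
from h import *
st();print(ticket.close_job())
```

```text
t 11.07 pos [ 0.5467 -0.1942  0.2311] rot [179.8  -9.7 -10.4] F [ 0.1 -0.6  0.1] w 0.0273 q [-0.47  0.02  1.4   0.04  1.56 -0.28]
the job is handed in; nothing more can be done
None
```

The kickstand is fully down, and the arm is holding the frame upright by its top bar. I handed the job in at about 11 s of the 51 s allowed.

- **Kickstand:** I pressed the foot down with closed fingers while the frame still leaned on its rest. It snapped down past the dead centre. In the top picture the foot sat within about 2 px of where the fully-down position should appear.
- **Frame:** I then gripped the top bar (27 mm finger opening on the 28 mm tube) and swung it upright along its arc. At hand-in the lean was about +0.003 rad from the grip position and about −0.003 rad from the tool's rotation. The two differ by about 0.006 rad, and both are close to upright.
- **Other checks:** The last force readings were below 1 N, and I saw no sign that the spanner, bolt, tape measure or other loose items had moved in the pictures. After the frame was raised, the network found the foot in the side picture (p 0.61) but not in the top one, where it stood partly in shadow and beside the arm.
- **Interface:** One early move call was refused as invalid input, and the arm did not move. I resent it with every field filled in and it worked.

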